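Change the batch in the wash rack

ROBOT

A 6-joint arm with a two-finger parallel gripper is mounted at the origin on the work surface. World frame = base frame: x ahead of the robot, y to its left, z up, the work surface at z = 0. Lengths are in mm, angles in rad, forces in N, time in s.
With the tool pointing down it reaches from about 275 to 1000 mm from the base axis. Payload 8.4 kg.
Tool frame: the origin (TCP) lies between the finger pads; the fingertips stand 17 mm ahead of it and the grasp point (between the pads) lies 2 mm behind it; z points along the fingers, y is the line along which they close (so a half turn about z gives the same grasp; the last joint's range is limited). The gripper opens to 85 mm and grips with 20 to 120 N. Pads are 22 mm wide; open, the fingers measure 114 mm over their backs; the gripper's body (76 mm by 85 mm) begins 54 mm behind the grasp point. The pads swing forward as they close: fully open they stand 13 mm farther back than shut.
Start: joints at [-1.29, 0.353, 1.633, -0, 1.155, -0.002], TCP at [174.402, -600.177, 248.281] pointing down, gripper open.
Joint ranges: [-2.63, 2.63], [-0.92, 2.1], [0.06, 2.66], [-1.3, 4.44], [0, 2.69], [-3.02, 3.02]. Speed limits (rad/s): [2.22, 2.22, 2.79, 3.14, 3.14, 3.14].

INTERFACE

Orientations are given as [roll, pitch, yaw] about the fixed x, y, z axes, in that order (R = Rz(yaw) Ry(pitch) Rx(roll)).
In Python, from rig import sense, grab_frame, sign_off gives the robot as it stands. The module is installed in compiled form; this text tells all that it offers.
- The arm moves only by the tool send_rows, never from a script. Its argument "moves" is a list that holds one entry, the list of rows, each a list of 7 numbers: the shift along the world's x, y, z in m, then the turn, a rotation vector about the world's x, y, z in rad, then the opening, from -1 (shut) to 1 (fully open). In form: [[[dx, dy, dz, rx, ry, rz, jaw], ...]]. A call has 1 to 10 rows; each row shifts and turns the commanded pose from where the row before left it; what a row does not reach is not made up. A row lasts 1/10 s, in which the tool goes at most 50 mm and 8.59 degrees, less where a joint would pass 70% of its speed; a pose out of reach is approached as far as the arm can. A call with a gripper value outside its range is refused whole. The fingers move at their own pace and stop on an object; "grip_force" is the grip in N (left out, the last holds). Time passes only in rows, so rows that do not move let the fingers close. It gives the time, the measured TCP pose, the force, the opening and the grip force at its end, in the units of the state.
- sense(): the state, without advancing time (a new reading comes with each control period).
- grab_frame(name): name is "side" or "top"; returns a dict with "img" (420x560x3 uint8, red, green, blue), "mtx" (3x3 intrinsics, pixels), "rvec" (rotation vector, rad) and "tvec" (3), from world to camera coordinates, as OpenCV has them. Camera axes: x right, y down, z forward; pixel columns grow to the right and rows downward; lengths in mm; the calibration is good to about 2 mm. A picture is of the moment at which its call begins. There is no depth.
- sign_off(): hands the job in; it is judged then, once.
The state is a dict: "clock": time; "qpos": joint angles; "qvel": joint speeds; "joint_efforts": joint torques, N m; "eef_pos": TCP position; "tcp_rot": TCP orientation; "contact_force": force on the tool from outside, world axes, zero at the start; "wrist_torque": the same for the moment, N m; "opening": opening from 0.0 (shut) to 1.0 (fully open); "grasp_force": force on a finger pad.
Only numpy, scipy, OpenCV 4.12 (cv2) and the standard library are available. Lean on these libraries where they do the work, as an engineer would, in place of code of your own. Each camera call takes 0.05 s, during which the arm holds its last target. There are 200 camera calls.

TASK

Change the batch in the wash rack: roll the round hold-down bar along its rails, without lifting it off them, to its parked place at the other end, move every washed headed sleeve from the wash rack to a free hole of the carrier and every plain sleeve from the carrier to a hole of the wash rack, each standing fully down in its hole. Only then roll the bar back along the rails until it rests over the row of holes again. Leave the other things on the bench where they are.

Things in the scene. Friction and masses are not known exactly. Their poses are not given: they have to be found in the camera images.
- wash_rack: fixed grey rack; origin on the bench under the middle hole; x along its rails, towards the robot's left, y along the row of holes. Block 70 (x) x 170 (y) x 50 mm high, holes at y = -55, 0, 55 mm. Two rails at y = -98 and 98 mm, 20 mm wide, carry the bar: 138 mm high at each end, rising gently to a crown (142 mm) at x = 65 mm. End stops 166 mm high, cheeks outside 162 mm high
- wash_hole0 (a point): mouth (centre, on the block's top, 50 mm above the bench) of hole 0 of the wash rack, 31 mm wide, 42 mm deep, floor 8 mm above the bench
- wash_hole1 (a point): mouth (centre, on the block's top, 50 mm above the bench) of hole 1 of the wash rack, 31 mm wide, 42 mm deep, floor 8 mm above the bench
- wash_hole2 (a point): mouth (centre, on the block's top, 50 mm above the bench) of hole 2 of the wash rack, 31 mm wide, 42 mm deep, floor 8 mm above the bench
- bar: loose steel hold-down bar, 40 mm diameter, 206 mm long, 0.7 kg, lying across the rails. Origin mid-length on its axis, 158 mm above the bench; y along the bar; z points to a black groove line, on top at the start, that turns as it rolls. Past the crown of the rails it rolls on by itself and rests against an end stop: over the holes (x = 0 of the rack, the start) or parked (x = 130 mm)
- carrier: loose aluminium carrier block 150 (x) x 200 (y) x 50 mm high, 3 kg, standing on the bench; origin at the centre of its underside. Two rows (x = -37.5 and 37.5 mm) of three holes (y = -60, 0, 60 mm), 31 mm wide, 42 mm deep, floor 8 mm above the bench
- carrier_hole0 (a point): mouth (centre, on the block's top, 50 mm above the bench) of hole 0 of the carrier
- carrier_hole1 (a point): mouth (centre, on the block's top, 50 mm above the bench) of hole 1 of the carrier
- carrier_hole2 (a point): mouth (centre, on the block's top, 50 mm above the bench) of hole 2 of the carrier
- carrier_hole3 (a point): mouth (centre, on the block's top, 50 mm above the bench) of hole 3 of the carrier
- carrier_hole4 (a point): mouth (centre, on the block's top, 50 mm above the bench) of hole 4 of the carrier
- carrier_hole5 (a point): mouth (centre, on the block's top, 50 mm above the bench) of hole 5 of the carrier
- headed0: headed sleeve (washed): upright, 120 mm long, shank 28 mm in diameter with a thicker round head 36 mm in diameter over the top 37 mm, 0.14 kg; origin at the centre of its foot, z along its axis towards the head. Stands in a wash-rack hole at the start, its top 128 mm above the bench. May be absent
- headed1: headed sleeve (washed): upright, 120 mm long, shank 28 mm in diameter with a thicker round head 36 mm in diameter over the top 37 mm, 0.14 kg; origin at the centre of its foot, z along its axis towards the head. Stands in a wash-rack hole at the start, its top 128 mm above the bench. May be absent
- headed2: headed sleeve (washed): upright, 120 mm long, shank 28 mm in diameter with a thicker round head 36 mm in diameter over the top 37 mm, 0.14 kg; origin at the centre of its foot, z along its axis towards the head. Stands in a wash-rack hole at the start, its top 128 mm above the bench. May be absent
- plain0: plain sleeve (unwashed): straight steel sleeve 28 mm in diameter, 120 mm long, 0.14 kg, foot slightly tapered; origin at the centre of its foot, z along its axis to the top. Stands in a carrier hole at the start. May be absent
- plain1: plain sleeve (unwashed): straight steel sleeve 28 mm in diameter, 120 mm long, 0.14 kg, foot slightly tapered; origin at the centre of its foot, z along its axis to the top. Stands in a carrier hole at the start. May be absent
- plain2: plain sleeve (unwashed): straight steel sleeve 28 mm in diameter, 120 mm long, 0.14 kg, foot slightly tapered; origin at the centre of its foot, z along its axis to the top. Stands in a carrier hole at the start. May be absent
- plain3: plain sleeve (unwashed): straight steel sleeve 28 mm in diameter, 120 mm long, 0.14 kg, foot slightly tapered; origin at the centre of its foot, z along its axis to the top. Stands in a carrier hole at the start. May be absent
- grease_tin: grease tin 60 mm in diameter, 75 mm high, origin under its centre; not part of the job
- spanner: spanner 180 mm long lying on the bench; not part of the job
- mallet: mallet 240 mm long lying on the bench; not part of the job
- bolt_a: loose hex bolt 100 mm long lying on the bench near the robot; not part of the job
- screw_carton: open cardboard carton of screws 110 x 150 x 60 mm, origin under its centre; not part of the job

How it is judged:
By the outcome, as a careful person would: the job done as asked, in the order asked, and still so for the second after the job is handed in, with the robot touching nothing.
Of headed0, headed1, headed2 only 2 to 3 are there at a start; the rules pass over those that are not, and their reading is None.
Of plain0, plain1, plain2, plain3 only 2 to 3 are there at a start; the rules pass over those that are not, and their reading is None.
At some moment in a run one of carrier may be knocked a few centimetres aside while the robot is not near it.
Once in a run the grip may slacken for a moment while it holds something.
It also fails if it takes over 210 s, if anything falls off the work surface, if the arm or the gripper's body presses on something with over 40 N, if the wrist force passes 120 N, or if a joint passes its speed limit or range.

## Working session

There is one attempt and no reset: what is moved stays moved. The work goes in short steps, Python scripts to look and compute and a tool call to move; the robot and the scene stay as the last step left them, time stands still between calls to the robot, and variables do not carry over. Pictures are saved under pics/ and viewed, at most 14 in all, crops included, and the job is handed in when it is done.

Besides the shell and the picture viewer there is one more tool, called as name([rows], argument=value, ...), one row to a line, values as JSON. send_rows: Moves the arm, as the interface text tells. Its arguments: {"type":"object","properties":{"moves":{"type":"array"},"grip_force":{"type":"number"}},"required":["moves"]}

```bash
mkdir -p pics
python3 - <<'E'
from rig import sense, grab_frame
import cv2,numpy as np
for n in("side","top"):
    f=grab_frame(n);cv2.imwrite(f"pics/{n}0.png",f["img"][:,:,::-1]);print(n,f["mtx"].tolist(),f["rvec"],f["tvec"])
    R=cv2.Rodrigues(np.array(f["rvec"]))[0];print(-R.T@np.array(f["tvec"]).ravel())
s=sense();print(s["clock"],s["tcp_rot"],s["opening"])
E
```

```text
side [[438.8706628057247, 0.0, 281.4958615577309], [0.0, 438.8706628057247, 209.42493209164147], [0.0, 0.0, 1.0]] [ 0.75177254 -2.56175957  1.18236661] [ 455.6572298   294.68715253 1004.63510965]
[ 89.36701864 731.48841557 872.17771489]
top [[444.11373273046314, 0.0, 273.3704154253532], [0.0, 444.11373273046314, 202.97989220623455], [0.0, 0.0, 1.0]] [ 2.19831335 -2.15092693  0.10034811] [ -31.27906908  558.01248534 1351.51369379]
[ 432.51935726  -19.70709672 1396.95533729]
0.1 [-3.14032226e+00 -1.61369936e-05  2.82751948e-01] 1.000544286904613
```

View pics/top0.png

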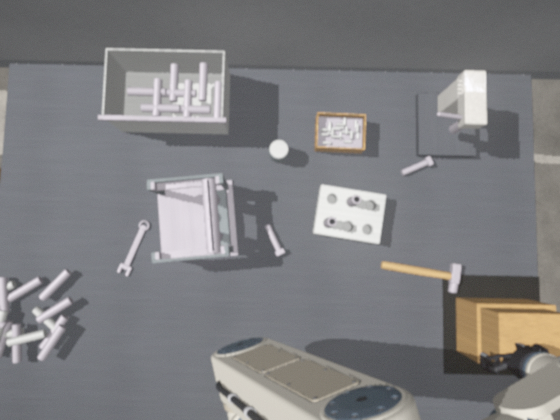

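View pics/side0.png

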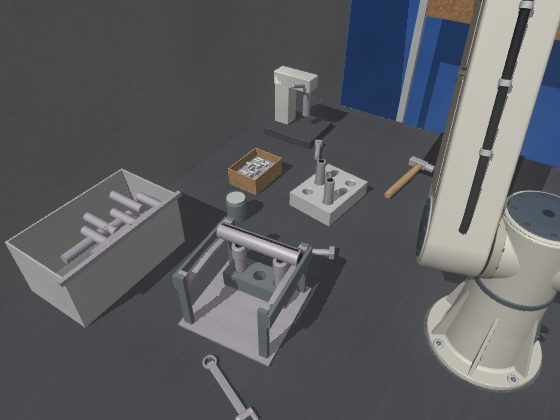

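Run:
```python
import cv2,numpy as np
t=cv2.imread("pics/top0.png");s=cv2.imread("pics/side0.png")
a=cv2.resize(t[165:270,140:400],None,fx=3,fy=3,interpolation=cv2.INTER_CUBIC)
cv2.imwrite("pics/t1.png",a)
b=cv2.resize(s[130:365,170:380],None,fx=2.5,fy=2.5,interpolation=cv2.INTER_CUBIC)
cv2.imwrite("pics/s1.png",b);print(a.shape,b.shape)
```

```text
(315, 780, 3) (588, 525, 3)
```

View pics/t1.png

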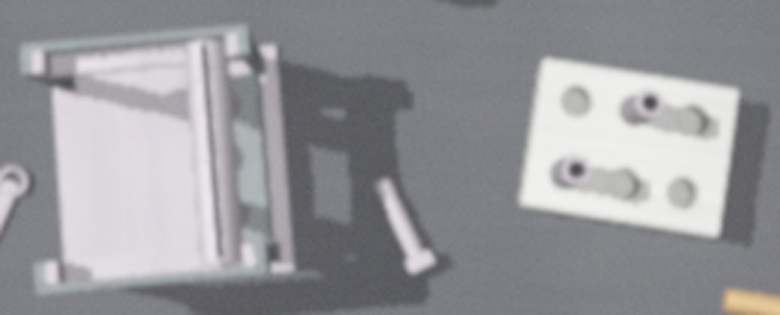

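View pics/s1.png

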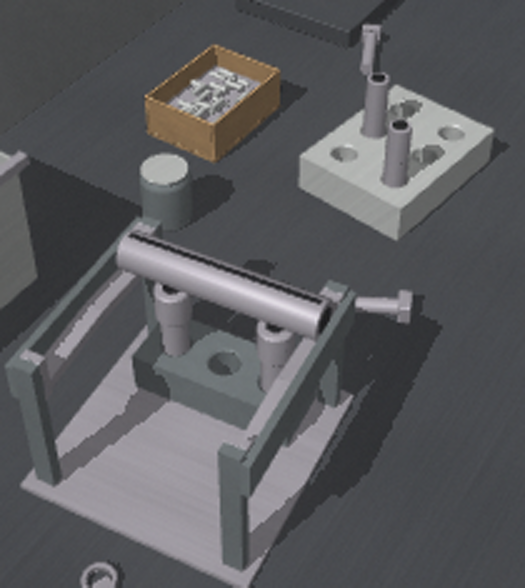

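```bash
cat > h.py <<'E'
import cv2,numpy as np
from scipy.optimize import least_squares
CAM={"side":([[438.8706628057247,0,281.4958615577309],[0,438.8706628057247,209.42493209164147],[0,0,1]],[0.75177254,-2.56175957,1.18236661],[455.6572298,294.68715253,1004.63510965]),
"top":([[444.11373273046314,0,273.3704154253532],[0,444.11373273046314,202.97989220623455],[0,0,1]],[2.19831335,-2.15092693,0.10034811],[-31.27906908,558.01248534,1351.51369379])}
CAM={k:[np.array(a,float) for a in v] for k,v in CAM.items()}
def proj(n,P):
    K,r,t=CAM[n];return cv2.projectPoints(np.array(P,float).reshape(-1,3),r,t,K,None)[0].reshape(-1,2)
def ray(n,px,z):
    K,r,t=CAM[n];R=cv2.Rodrigues(r)[0];d=R.T@np.linalg.inv(K)@np.r_[px,1];c=-R.T@t
    return c+d*(z-c[2])/d[2]
def W(p,L):
    x,y,a=p;L=np.array(L,float).reshape(-1,3);c,s=np.cos(a),np.sin(a)
    return np.c_[x+c*L[:,0]-s*L[:,1],y+s*L[:,0]+c*L[:,1],L[:,2]]
def fit(obs,p0):
    f=lambda p:np.concatenate([(proj(n,W(p,[l]))-np.array(px)).ravel() for n,l,px in obs])
    r=least_squares(f,p0,loss='soft_l1');return r.x,f(r.x).reshape(-1,2)
E
python3 - <<'E'
from h import *
T=lambda x,y:(140+(x+.5)/3-.5,165+(y+.5)/3-.5)
S=lambda x,y:(170+(x+.5)/2.5-.5,130+(y+.5)/2.5-.5)
rk=[("top",(0,-103,178),T(206,42)),("top",(0,103,178),T(220,263)),
("side",(0,0,50),S(225,362)),("side",(0,103,158),S(321,318)),("side",(0,-103,178),S(128,234)),("side",(0,103,178),S(327,299)),
("side",(0,-55,128),S(171,290)),("side",(0,55,128),S(274,334))]
p,e=fit(rk,[500,200,1.57]);print(p,e.round(1).tolist())
ca=[("top",(75,100,50),T(543,57)),("top",(75,-100,50),T(740,90)),("top",(-75,-100,50),T(720,238)),("top",(-75,100,50),T(520,207)),
("top",(37.5,60,50),T(576,100)),("top",(-37.5,-60,50),T(682,192)),
("side",(75,100,50),S(300,157)),("side",(-75,-100,50),S(493,130)),("side",(-75,100,50),S(400,207)),("side",(37.5,60,50),S(345,153)),("side",(-37.5,-60,50),S(451,132)),
("side",(37.5,0,128),S(377,78)),("side",(-37.5,60,128),S(400,126)),("top",(37.5,0,128),T(650,102)),("top",(-37.5,60,128),T(576,169))]
q,e2=fit(ca,[480,-200,0]);print(q,e2.round(1).tolist())
im={n:cv2.imread(f"pics/{n}0.png") for n in("top","side")}
H=[]
for n,(x0,y0,w,h),k in(("top",(140,165,260,105),3),("side",(170,130,210,235),2.5)):
    a=cv2.resize(im[n][y0:y0+h,x0:x0+w],None,fx=k,fy=k,interpolation=cv2.INTER_CUBIC)
    def circ(P,c):
        pts=((proj(n,P)-[x0,y0]+.5)*k-.5).round().astype(int);cv2.polylines(a,[pts],True,c,1)
    an=np.linspace(0,2*np.pi,40)
    C=lambda p,x,y,z,r:W(p,np.c_[x+r*np.cos(an),y+r*np.sin(an),0*an+z])
    for y in(-55,0,55):circ(C(p,0,y,50,15.5),(0,0,255))
    for y in(-55,55):circ(C(p,0,y,128,18),(0,255,255))
    circ(W(p,[(0,-103,178),(0,103,178)]),(0,255,0))
    circ(W(p,[(-35,-85,50),(-35,85,50),(35,85,50),(35,-85,50)]),(0,255,0))
    for s in(-98,98):circ(W(p,[(0,s,138),(65,s,142),(130,s,138)]),(255,0,0))
    for x in(-37.5,37.5):
        for y in(-60,0,60):circ(C(q,x,y,50,15.5),(0,0,255))
    circ(W(q,[(-75,-100,50),(-75,100,50),(75,100,50),(75,-100,50)]),(0,255,0))
    H.append(a)
cv2.imwrite("pics/o.png",np.vstack([H[0],np.pad(cv2.resize(H[1],None,fx=.48,fy=.48)[:, :],((0,0),(0,528),(0,0)))])[:600])
cv2.imwrite("pics/oa.png",H[1]);cv2.imwrite("pics/ob.png",H[0])
E
```

```text
[507.13601205 153.08644118   1.68074948] [[-0.7, -0.5], [0.3, 0.4], [-0.2, -0.2], [1.5, 1.1], [-1.4, -0.4], [-0.6, 2.4], [0.3, -1.1], [0.7, -3.3]]
[ 5.28700928e+02 -2.52138699e+02 -1.36510740e-01] [[0.3, 0.7], [-0.6, -0.0], [-0.6, -0.6], [0.6, -0.8], [0.4, 0.5], [0.6, 0.3], [-0.6, -0.5], [0.1, -0.1], [0.0, 1.0], [-0.6, -0.0], [-0.3, 0.2], [0.1, 0.1], [-0.2, -0.1], [0.0, 0.3], [0.2, 0.5]]
```

View pics/oa.png

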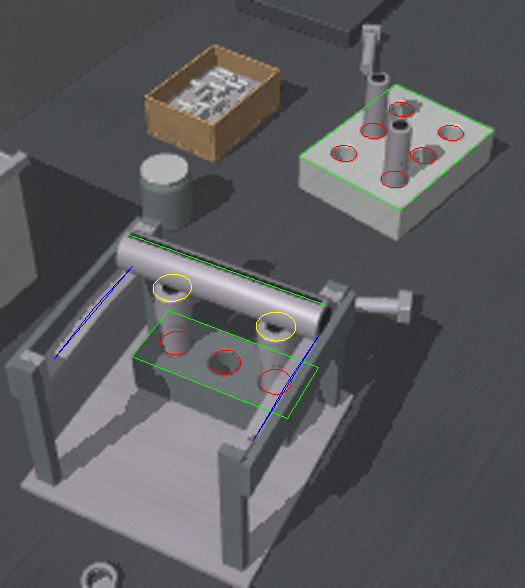

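View pics/ob.png

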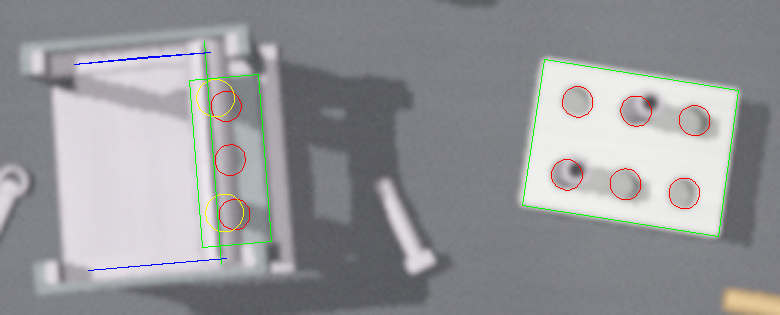

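send_rows([
  [[0.0166,0.0377,0.005,0,0,-0.0087,0.3],[0.0166,0.0377,0.005,0,0,-0.0087,0.3],[0.0166,0.0377,0.005,0,0,-0.0087,0.3],[0.0166,0.0377,0.005,0,0,-0.0087,0.3],[0.0166,0.0377,0.005,0,0,-0.0087,0.3],[0.0166,0.0377,0.005,0,0,-0.0087,0.3],[0.0166,0.0377,0.005,0,0,-0.0087,0.3],[0.0166,0.0377,0.005,0,0,-0.0087,0.3],[0.0166,0.0377,0.005,0,0,-0.0087,0.3],[0.0166,0.0377,0.005,0,0,-0.0087,0.3]],
], grip_force=60)

```text
clock: 1.1
eef_pos: [340.5, -221.5, 298.4]
tcp_rot: [-3.141, -0.0, 0.195]
contact_force: [1.2, 0.6, 0.4]
opening: 0.651
grasp_force: 0.0
```

send_rows([
  [[0.0166,0.0377,0,0,0,-0.0087,0.3],[0.0166,0.0377,0,0,0,-0.0087,0.3],[0.0166,0.0377,0,0,0,-0.0087,0.3],[0.0166,0.0377,0,0,0,-0.0087,0.3],[0.0166,0.0377,0,0,0,-0.0087,0.3],[0.0166,0.0377,0,0,0,-0.0087,0.3],[0.0166,0.0377,0,0,0,-0.0087,0.3],[0.0166,0.0377,0,0,0,-0.0087,0.3],[0.0166,0.0377,0,0,0,-0.0087,0.3],[0,0,0,0,0,0,0.3]],
])

```text
clock: 2.1
eef_pos: [491.2, 119.9, 297.9]
tcp_rot: [-3.14, -0.001, 0.12]
contact_force: [0.6, -0.8, 0.2]
opening: 0.652
grasp_force: 0.0
```

send_rows([
  [[0.008,0.0165,0,0,0,-0.005,0.35],[0.008,0.0165,0,0,0,-0.005,0.35],[0,0,-0.03,0,0,0,0.35],[0,0,-0.03,0,0,0,0.35],[0,0,-0.03,0,0,0,0.35],[0,0,-0.02,0,0,0,0.35],[0,0,-0.015,0,0,0,0.35],[0,0,-0.015,0,0,0,0.35],[0,0,-0.01,0,0,0,0.35],[0,0,0,0,0,0,0.35]],
])

```text
clock: 3.1
eef_pos: [504.8, 148.5, 147.0]
tcp_rot: [3.141, 0.003, 0.107]
contact_force: [-0.6, 0.6, 0.2]
opening: 0.672
grasp_force: 0.0
```

Run:
```python
from rig import *
import cv2
f=grab_frame("side");cv2.imwrite("pics/s2.png",cv2.resize(f["img"][130:365,170:400,::-1],None,fx=2.5,fy=2.5))
```

```text
(no output)
```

View pics/s2.png

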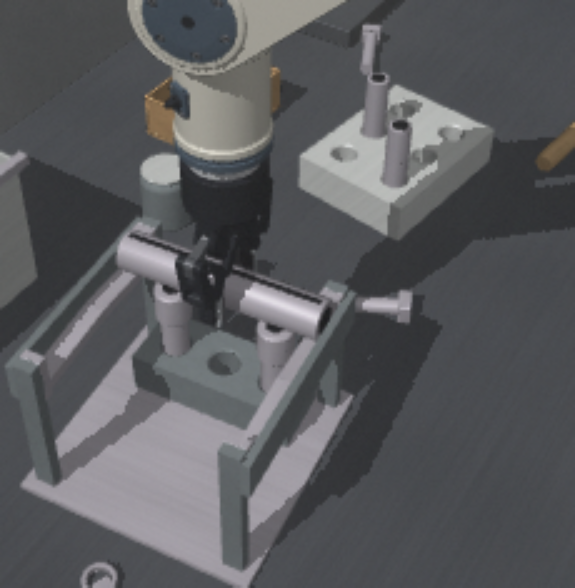

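send_rows([
  [[-0.0011,0.00994,0,0,0,0,0.35],[-0.0011,0.00994,0,0,0,0,0.35],[-0.0011,0.00994,0,0,0,0,0.35],[-0.0011,0.00994,0,0,0,0,0.35],[-0.0011,0.00994,0,0,0,0,0.35],[-0.0011,0.00994,0,0,0,0,0.35],[-0.0011,0.00994,0,0,0,0,0.35],[-0.0008,0.007,0,0,0,0,0.35],[-0.0008,0.007,0,0,0,0,0.35],[-0.0008,0.007,0,0,0,0,0.35]],
])

```text
clock: 4.15
eef_pos: [495.4, 240.6, 148.1]
tcp_rot: [-3.141, 0.0, 0.107]
contact_force: [0.3, -0.0, -0.5]
opening: 0.675
grasp_force: 0.0
```

send_rows([
  [[-0.0008,0.007,0,0,0,0,0.35],[-0.0008,0.007,0,0,0,0,0.35],[-0.0008,0.007,0,0,0,0,0.35],[-0.0008,0.007,0,0,0,0,0.35],[-0.0006,0.005,0,0,0,0,0.35],[-0.0006,0.005,0,0,0,0,0.35],[-0.0004,0.004,0,0,0,0,0.35],[0,0,0,0,0,0,0.35],[0,0,0,0,0,0,0.35],[0,0,0,0,0,0,0.35]],
])

```text
clock: 5.15
eef_pos: [490.9, 281.5, 148.3]
tcp_rot: [3.141, 0.0, 0.107]
contact_force: [-0.2, 0.3, -0.7]
opening: 0.677
grasp_force: 0.0
```

Run:
```python
from rig import *
import cv2
f=grab_frame("side");cv2.imwrite("pics/s3.png",cv2.resize(f["img"][130:365,130:360,::-1],None,fx=2.5,fy=2.5))
```

```text
(no output)
```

View pics/s3.png

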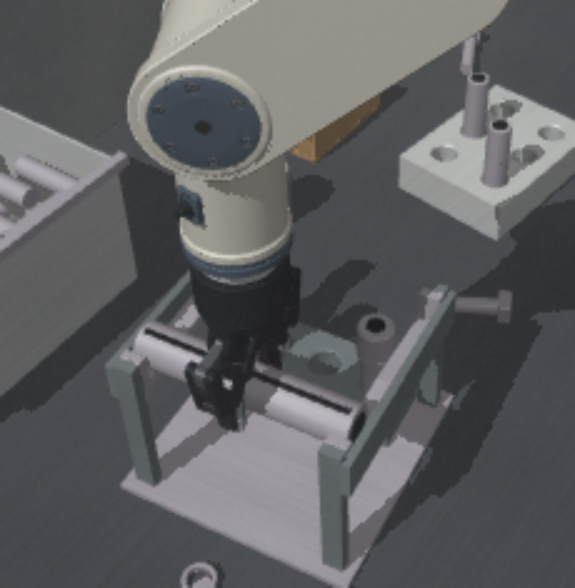

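send_rows([
  [[0,0,0.03,0,0,0,0.35],[0,0,0.04,0,0,0,0.35],[0,0,0.04,0,0,0,0.35],[0,-0.02,0,0,0,-0.02,0.35],[0.001,-0.039,0,0,0,-0.02,0.35],[0.001,-0.039,0,0,0,-0.02,0.35],[0.001,-0.039,0,0,0,-0.02,0.35],[0.001,-0.039,0,0,0,-0.02,0.35],[0.001,-0.039,0,0,0,-0.02,0.35],[0.001,-0.039,0,0,0,-0.02,0.35]],
])

```text
clock: 6.2
eef_pos: [496.6, 26.0, 258.4]
tcp_rot: [3.142, -0.0, -0.033]
contact_force: [0.6, -0.7, 0.3]
opening: 0.676
grasp_force: 0.0
```

send_rows([
  [[0.001,-0.039,0,0,0,-0.02,0.35],[0.001,-0.039,0,0,0,-0.02,0.35],[0.001,-0.039,0,0,0,-0.02,0.35],[0.001,-0.039,0,0,0,-0.02,0.35],[0,-0.039,0,0,0,-0.023,0.35],[0,-0.02,0,0,0,0,0.35],[0,0,0,0,0,0,0.35],[0,0,0,0,0,0,0.35]],
])

```text
clock: 7.0
eef_pos: [500.6, -187.4, 258.1]
tcp_rot: [-3.141, 0.0, -0.137]
contact_force: [-0.0, 0.9, -0.2]
opening: 0.675
grasp_force: 0.0
```

Run:
```python
from rig import *
import cv2,numpy as np
f=grab_frame("side")["img"][:,:,::-1];t=grab_frame("top")["img"][:,:,::-1]
cv2.imwrite("pics/side4.png",f);cv2.imwrite("pics/top4.png",t)
a=cv2.resize(f[210:360,170:320],(480,480),interpolation=cv2.INTER_CUBIC);b=cv2.resize(t[165:270,140:240],None,fx=3.2,fy=3.2,interpolation=cv2.INTER_CUBIC)
b=np.pad(b,((0,480-b.shape[0]),(0,0),(0,0)));cv2.imwrite("pics/c4.png",np.hstack([a,b]));print(sense()["eef_pos"])
```

```text
[ 500.7279282  -186.47184859  258.21438522]
```

View pics/c4.png

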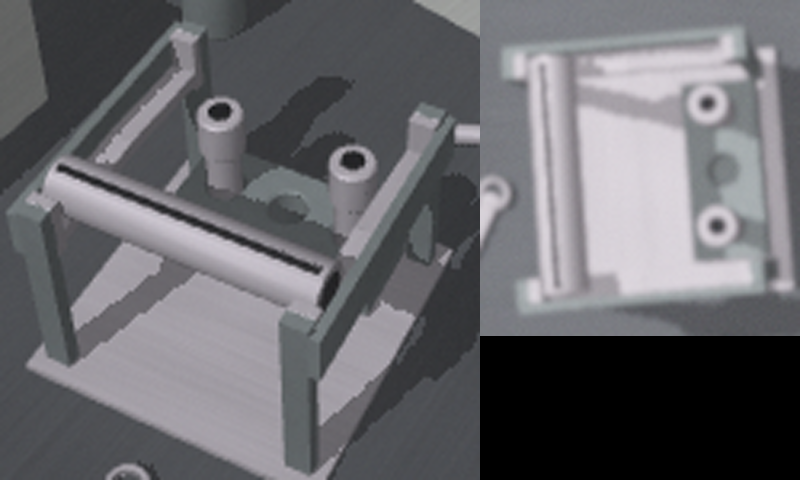

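Run:
```python
from h import *
T=lambda x,y:(140+(x-480+.5)/3.2-.5,165+(y+.5)/3.2-.5)
S=lambda x,y:(170+(x+.5)/3.2-.5,210+(y+.5)/3.2-.5)
ob=[("side",(0,-55,128),S(220,113)),("side",(0,55,128),S(352,162)),("side",(0,0,50),S(289,207)),
("top",(0,-55,128),T(707,104)),("top",(0,55,128),T(717,227)),("top",(0,0,50),T(724,170))]
p,e=fit(ob,[507,153,1.68]);print(p,e.round(1).tolist());print(W(p,[(0,-55,0),(0,0,0),(0,55,0)]).round(1))
q=[528.7,-252.1,-.1365]
# refine plain tops separately
for n,l in(("A",(37.5,0,128)),("B",(-37.5,60,128))):print(n,W(q,[l]).round(1))
t=cv2.cvtColor(cv2.imread("pics/top0.png"),6)
```

```text
[506.84550792 154.15959423   1.68196642] [[-0.2, 0.0], [0.2, 0.1], [-0.6, 0.3], [0.4, 0.2], [0.2, -0.0], [0.0, 0.2]]
[[561.5 160.3   0. ]
 [506.8 154.2   0. ]
 [452.2 148.1   0. ]]
A [[ 565.9 -257.2  128. ]]
B [[ 499.7 -187.6  128. ]]
```

send_rows([
  [[-0.001,-0.001,-0.04,0,0,0,0.35],[0,0,-0.04,0,0,0,0.35],[0,0,-0.03,0,0,0,0.35],[0,0,-0.02,0,0,0,0.35],[0,0,-0.018,0,0,0,0.35],[0,0,0,0,0,0,-0.6],[0,0,0,0,0,0,-0.6],[0,0,0,0,0,0,-0.6],[0,0,0,0,0,0,-0.6],[0,0,0,0,0,0,-0.6]],
])

```text
clock: 8.1
eef_pos: [500.3, -188.4, 111.0]
tcp_rot: [3.141, -0.001, -0.135]
contact_force: [-0.0, -0.1, -1.4]
opening: 0.31
grasp_force: 59.0
```

send_rows([
  [[0,0,0.02,0,0,0,-0.6],[0,0,0.025,0,0,0,-0.6],[0,0,0.025,0,0,0,-0.6],[0.0005,0.02,0.005,0,0,0.02,-0.6],[0.0005,0.034,0,0,0,0.023,-0.6],[0.0005,0.034,0,0,0,0.023,-0.6],[0.0005,0.034,0,0,0,0.023,-0.6],[0.001,0.034,0,0,0,0.023,-0.6],[0.001,0.034,0,0,0,0.023,-0.6],[0.001,0.034,0,0,0,0.023,-0.6]],
])

```text
clock: 9.1
eef_pos: [504.9, 37.0, 185.8]
tcp_rot: [-3.142, -0.001, 0.023]
contact_force: [0.3, -0.2, -1.7]
opening: 0.306
grasp_force: 59.3
```

send_rows([
  [[0.001,0.034,0,0,0,0.023,-0.6],[0.001,0.034,0,0,0,0.023,-0.6],[0,0.03,0,0,0,0.023,-0.6],[0,0.02,0,0,0,0.022,-0.6],[0,0,0,0,0,0,-0.6],[0,0,0,0,0,0,-0.6]],
])

```text
clock: 9.7
eef_pos: [506.8, 153.7, 185.4]
tcp_rot: [3.141, -0.0, 0.114]
contact_force: [0.7, -0.2, -1.7]
opening: 0.313
grasp_force: 59.4
```

send_rows([
  [[0,0.0003,-0.015,0,0,0,-0.6],[0,0,-0.012,0,0,0,-0.6],[0,0,-0.004,0,0,0,-0.6],[0,0,-0.002,0,0,0,-0.6],[0,0,-0.002,0,0,0,-0.6],[0,0,-0.002,0,0,0,-0.6],[0,0,-0.001,0,0,0,-0.6],[0,0,0,0,0,0,-0.6]],
])

```text
clock: 10.5
eef_pos: [506.9, 154.0, 147.3]
tcp_rot: [-3.142, -0.0, 0.114]
contact_force: [-0.6, -1.2, -1.2]
opening: 0.311
grasp_force: 59.4
```

send_rows([
  [[0,0,-0.006,0,0,0,-0.6],[0,0,-0.006,0,0,0,-0.6],[0,0,-0.006,0,0,0,-0.6],[0,0,-0.006,0,0,0,-0.6],[0,0,-0.006,0,0,0,-0.6],[0,0,-0.004,0,0,0,-0.6],[0,0,0,0,0,0,-0.6]],
])

```text
clock: 11.2
eef_pos: [506.5, 153.9, 112.6]
tcp_rot: [3.141, 0.001, 0.113]
contact_force: [0.2, 0.1, -0.7]
opening: 0.314
grasp_force: 59.4
```

send_rows([
  [[0,0,-0.001,0,0,0,-0.6],[0,0,0,0,0,0,0.35],[0,0,0,0,0,0,0.35],[0,0,0,0,0,0,0.35],[0,0,0.025,0,0,0,0.35],[0,0,0.025,0,0,0,0.35],[0.027,0.003,0.004,0,0,0,0.35],[0.0277,0.003,0,0,0,-0.002,0.35],[0,0,0,0,0,0,0.35],[0,0,0,0,0,0,0.35]],
])

```text
clock: 12.2
eef_pos: [561.4, 159.9, 166.1]
tcp_rot: [3.142, 0.001, 0.111]
contact_force: [-0.1, 0.2, -0.0]
opening: 0.676
grasp_force: 0.0
```

send_rows([
  [[0,0,-0.02,0,0,0,0.35],[0,0,-0.02,0,0,0,0.35],[0,0,-0.0125,0,0,0,0.35],[0,0,0,0,0,0,0.35],[0,0,0,0,0,0,-0.5],[0,0,0,0,0,0,-0.5],[0,0,0,0,0,0,-0.5],[0,0,0,0,0,0,-0.5],[0,0,0,0,0,0,-0.5]],
])

```text
clock: 13.1
eef_pos: [562.3, 160.2, 114.8]
tcp_rot: [-3.141, -0.002, 0.111]
contact_force: [-0.0, -0.2, 6.0]
opening: 0.403
grasp_force: 60.4
```

Run:
```python
from rig import *
import cv2,numpy as np
f=grab_frame("side")["img"][:,:,::-1];t=grab_frame("top")["img"][:,:,::-1]
cv2.imwrite("pics/side5.png",f);cv2.imwrite("pics/top5.png",t)
t0=cv2.imread("pics/top0.png")
r=(slice(175,255),slice(305,395))
print("carrier change",np.abs(t[r].astype(int)-t0[r]).mean(), np.abs(f[150:230,285:375].astype(int)-cv2.imread("pics/side0.png")[150:230,285:375]).mean())
```

```text
carrier change 28.280787037037037 12.982824074074074
```

```bash
cat >> h.py <<'E'
def carrier(t,dbg=False):
    # top-face outline from the top picture by brightness, fitted as a rectangle on z=50
    g=cv2.GaussianBlur(cv2.cvtColor(t,cv2.COLOR_BGR2GRAY),(3,3),0)
    m=(g>175).astype(np.uint8);m=cv2.morphologyEx(m,cv2.MORPH_OPEN,np.ones((3,3)))
    r=np.zeros_like(m);r[150:290,285:430]=1;m*=r
    n,l,st,_=cv2.connectedComponentsWithStats(m);i=1+np.argmax(st[1:,4])
    c=max(cv2.findContours((l==i).astype(np.uint8),cv2.RETR_EXTERNAL,cv2.CHAIN_APPROX_NONE)[0],key=cv2.contourArea)
    h=cv2.convexHull(c).reshape(-1,2)
    P=np.array([ray("top",p,50)[:2] for p in h],np.float32)
    return cv2.minAreaRect(P),st[i]
E
python3 - <<'E'
from h import *
ims=[]
for k in(0,4,5):
    t=cv2.imread(f"pics/top{k}.png");print(k,carrier(t))
t=cv2.imread("pics/top5.png");s=cv2.imread("pics/side5.png")
a=cv2.resize(t[150:290,280:430],(400,373));b=cv2.resize(s[130:270,260:410],(400,373));cv2.imwrite("pics/c5.png",np.hstack([a,b]))
E
```

```text
0 (((529.592529296875, -250.2915802001953), (204.27757263183594, 153.7167510986328), 81.8079833984375), array([ 313,  184,   73,   60, 3163], dtype=int32))
4 (((476.10797119140625, -296.1352844238281), (344.6554870605469, 384.9789123535156), 1.2354004383087158), array([ 301,  175,  129,  115, 6297], dtype=int32))
5 (((544.5858154296875, -252.7315673828125), (202.10658264160156, 121.12998962402344), 81.70347595214844), array([ 317,  185,   69,   49, 1560], dtype=int32))
```

View pics/c5.png

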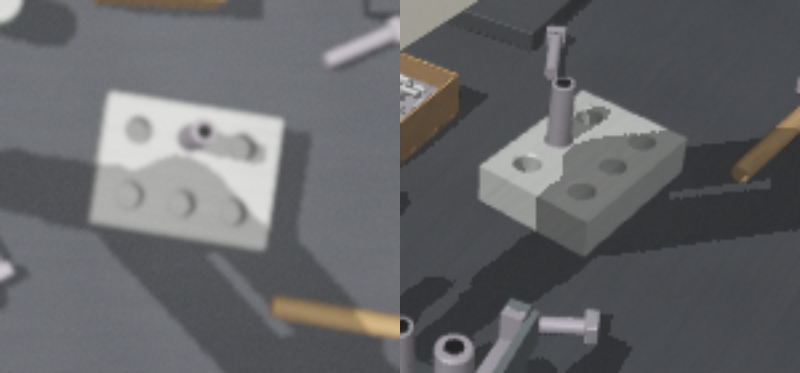

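send_rows([
  [[0,0,0.01,0,0,0,-0.5],[0,0,0.02,0,0,0,-0.5],[0,0,0.025,0,0,0,-0.5],[0,0,0.02,0,0,0,-0.5],[-0.0056,-0.0316,0,0,0,-0.0225,-0.5],[-0.0056,-0.0316,0,0,0,-0.0225,-0.5],[-0.0056,-0.0316,0,0,0,-0.0225,-0.5],[-0.0056,-0.0316,0,0,0,-0.0225,-0.5],[-0.0056,-0.0316,0,0,0,-0.0225,-0.5],[-0.0056,-0.0316,0,0,0,-0.0225,-0.5]],
])

```text
clock: 14.2
eef_pos: [527.4, -30.8, 189.3]
tcp_rot: [-3.142, 0.0, -0.024]
contact_force: [0.6, 0.6, -1.0]
opening: 0.401
grasp_force: 60.0
```

send_rows([
  [[-0.0056,-0.0316,0,0,0,-0.0225,-0.5],[-0.0056,-0.0316,0,0,0,-0.0225,-0.5],[-0.0056,-0.0316,0,0,0,-0.0225,-0.5],[-0.0056,-0.0316,0,0,0,-0.0225,-0.5],[-0.0056,-0.0316,0,0,0,-0.0225,-0.5],[0,0,0,0,0,0,-0.5],[0,0,0,0,0,0,-0.5]],
])

```text
clock: 14.9
eef_pos: [499.7, -188.0, 189.0]
tcp_rot: [-3.141, 0.0, -0.138]
contact_force: [-0.6, -0.3, -1.5]
opening: 0.401
grasp_force: 60.2
```

send_rows([
  [[0,0,-0.016,0,0,0,-0.5],[0,0,-0.012,0,0,0,-0.5],[0,0,-0.004,0,0,0,-0.5],[0,0,-0.002,0,0,0,-0.5],[0,0,-0.002,0,0,0,-0.5],[0,0,-0.002,0,0,0,-0.5],[0,0,-0.001,0,0,0,-0.5],[0,0,0,0,0,0,-0.5]],
])

```text
clock: 15.7
eef_pos: [500.0, -187.6, 149.9]
tcp_rot: [-3.142, -0.0, -0.136]
contact_force: [-0.3, 0.2, -1.8]
opening: 0.399
grasp_force: 60.2
```

send_rows([
  [[0,0,-0.006,0,0,0,-0.5],[0,0,-0.006,0,0,0,-0.5],[0,0,-0.006,0,0,0,-0.5],[0,0,-0.006,0,0,0,-0.5],[0,0,-0.006,0,0,0,-0.5],[0,0,-0.004,0,0,0,-0.5],[0,0,-0.001,0,0,0,-0.5],[0,0,0,0,0,0,-0.5]],
])

```text
clock: 16.5
eef_pos: [500.1, -187.6, 114.8]
tcp_rot: [-3.142, -0.0, -0.136]
contact_force: [-0.8, 0.4, 0.2]
opening: 0.405
grasp_force: 60.4
```

send_rows([
  [[0,0,-0.0005,0,0,0,0.35],[0,0,0,0,0,0,0.35],[0,0,0,0,0,0,0.35],[0,0,0.025,0,0,0,0.35],[0,0,0.03,0,0,0,0.35],[0.022,-0.0232,0,0,0,0,0.35],[0.022,-0.0232,0,0,0,0,0.35],[0.022,-0.0232,0,0,0,0,0.35],[0,0,0,0,0,0,0.35],[0,0,0,0,0,0,0.35]],
])

```text
clock: 17.5
eef_pos: [565.8, -257.3, 168.8]
tcp_rot: [-3.141, 0.001, -0.137]
contact_force: [0.3, 1.0, 0.0]
opening: 0.677
grasp_force: 0.0
```

send_rows([
  [[0,0,-0.02,0,0,0,0.35],[0,0,-0.02,0,0,0,0.35],[0,0,-0.018,0,0,0,0.35],[0,0,0,0,0,0,0.35],[0,0,0,0,0,0,-0.6],[0,0,0,0,0,0,-0.6],[0,0,0,0,0,0,-0.6],[0,0,0,0,0,0,-0.6],[0,0,0,0,0,0,-0.6]],
])

```text
clock: 18.4
eef_pos: [566.7, -257.5, 112.6]
tcp_rot: [3.141, -0.002, -0.136]
contact_force: [-1.2, 0.2, 7.1]
opening: 0.31
grasp_force: 59.5
```

send_rows([
  [[0,0,0.01,0,0,0,-0.6],[0,0,0.025,0,0,0,-0.6],[0,0,0.035,0,0,0,-0.6],[0,0,0.035,0,0,0,-0.6],[-0.0004,0.0348,0,0,0,0.0206,-0.6],[-0.0004,0.0348,0,0,0,0.0206,-0.6],[-0.0004,0.0348,0,0,0,0.0206,-0.6],[-0.0004,0.0348,0,0,0,0.0206,-0.6],[-0.0004,0.0348,0,0,0,0.0206,-0.6],[-0.0004,0.0348,0,0,0,0.0206,-0.6]],
])

```text
clock: 19.4
eef_pos: [563.3, -47.0, 216.9]
tcp_rot: [-3.142, -0.0, -0.012]
contact_force: [1.4, 0.5, -0.7]
opening: 0.308
grasp_force: 59.4
```

send_rows([
  [[-0.0004,0.0348,0,0,0,0.0206,-0.6],[-0.0004,0.0348,0,0,0,0.0206,-0.6],[-0.0004,0.0348,0,0,0,0.0206,-0.6],[-0.0004,0.0348,0,0,0,0.0206,-0.6],[-0.0004,0.0348,0,0,0,0.0206,-0.6],[0,0.0348,0,0,0,0.0206,-0.6],[0,0,-0.03,0,0,0,-0.6],[0,0,-0.015,0,0,0,-0.6],[0,0,0,0,0,0,-0.6],[0,0,0,0,0,0,-0.6]],
])

```text
clock: 20.4
eef_pos: [561.5, 159.7, 171.5]
tcp_rot: [3.141, 0.001, 0.11]
contact_force: [0.1, -0.3, -1.6]
opening: 0.309
grasp_force: 59.5
```

Foot is at about 67 mm; lower gently to 44.

send_rows([
  [[0,0.0005,-0.012,0,0,0,-0.6],[0,0,-0.004,0,0,0,-0.6],[0,0,-0.002,0,0,0,-0.6],[0,0,-0.002,0,0,0,-0.6],[0,0,-0.002,0,0,0,-0.6],[0,0,-0.002,0,0,0,-0.6],[0,0,0,0,0,0,-0.6]],
])

```text
clock: 21.1
eef_pos: [561.5, 160.9, 147.1]
tcp_rot: [3.142, 0.0, 0.111]
contact_force: [-0.6, -0.6, -1.6]
opening: 0.309
grasp_force: 59.5
```

send_rows([
  [[0,0,-0.006,0,0,0,-0.6],[0,0,-0.006,0,0,0,-0.6],[0,0,-0.006,0,0,0,-0.6],[0,0,-0.006,0,0,0,-0.6],[0,0,-0.006,0,0,0,-0.6],[0,0,-0.004,0,0,0,-0.6],[0,0,-0.001,0,0,0,-0.6],[0,0,0,0,0,0,-0.6]],
])

```text
clock: 21.9
eef_pos: [561.8, 160.9, 112.6]
tcp_rot: [3.142, -0.0, 0.111]
contact_force: [-2.2, -1.1, 4.0]
opening: 0.311
grasp_force: 60.0
```

send_rows([
  [[0,0,0,0,0,0,0.35],[0,0,0,0,0,0,0.35],[0,0,0,0,0,0,0.35],[0,0,0.027,0,0,0,0.35],[0,0,0.03,0,0,0,0.35],[-0.0273,-0.0031,0,0,0,0,0.35],[-0.0273,-0.0031,0,0,0,0,0.35],[-0.0273,-0.0031,0,0,0,0,0.35],[-0.0273,-0.0031,0,0,0,0,0.35],[0,0,0,0,0,0,0.35]],
])

```text
clock: 22.9
eef_pos: [448.9, 147.8, 168.9]
tcp_rot: [3.141, 0.003, 0.112]
contact_force: [-0.8, -0.5, 0.6]
opening: 0.671
grasp_force: 0.0
```

send_rows([
  [[0,0,-0.018,0,0,0,0.35],[0,0,-0.02,0,0,0,0.35],[0,0,-0.0175,0,0,0,0.35],[0,0,0,0,0,0,0.35],[0,0,0,0,0,0,-0.5],[0,0,0,0,0,0,-0.5],[0,0,0,0,0,0,-0.5],[0,0,0,0,0,0,-0.5],[0,0,0,0,0,0,-0.5]],
])

```text
clock: 23.8
eef_pos: [453.3, 148.7, 114.7]
tcp_rot: [-3.141, -0.002, 0.111]
contact_force: [0.4, -0.9, 6.2]
opening: 0.403
grasp_force: 60.3
```

Run:
```python
from rig import *
import cv2,numpy as np
f=grab_frame("side")["img"][:,:,::-1];t=grab_frame("top")["img"][:,:,::-1]
cv2.imwrite("pics/side6.png",f);cv2.imwrite("pics/top6.png",t)
a=cv2.resize(t[160:280,290:400],(400,436));b=cv2.resize(f[130:370,165:385],(400,436));cv2.imwrite("pics/c6.png",np.hstack([a,b]))
```

```text
(no output)
```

View pics/c6.png

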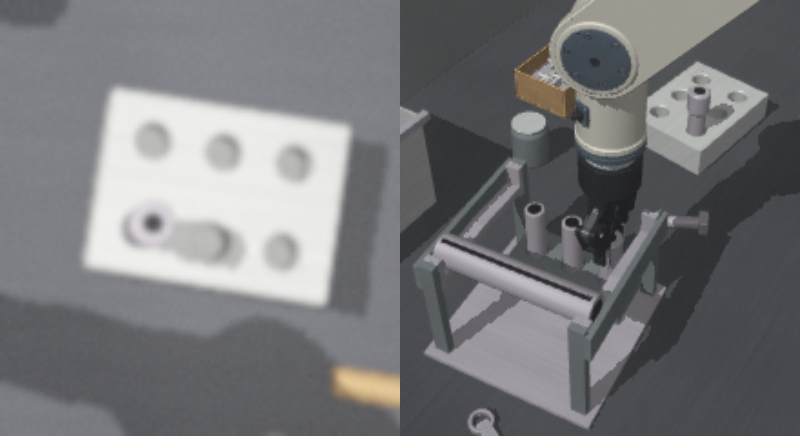

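send_rows([
  [[0,0,0.01,0,0,0,-0.5],[0,0,0.025,0,0,0,-0.5],[0,0,0.035,0,0,0,-0.5],[0,0,0.035,0,0,0,-0.5],[0.0095,-0.0338,0,0,0,-0.0206,-0.5],[0.0095,-0.0338,0,0,0,-0.0206,-0.5],[0.0095,-0.0338,0,0,0,-0.0206,-0.5],[0.0095,-0.0338,0,0,0,-0.0206,-0.5],[0.0095,-0.0338,0,0,0,-0.0206,-0.5],[0.0095,-0.0338,0,0,0,-0.0206,-0.5]],
])

```text
clock: 24.9
eef_pos: [509.2, -55.7, 219.3]
tcp_rot: [-3.141, 0.0, -0.013]
contact_force: [-0.2, -0.0, -1.4]
opening: 0.404
grasp_force: 60.2
```

send_rows([
  [[0.0095,-0.0338,0,0,0,-0.0206,-0.5],[0.0095,-0.0338,0,0,0,-0.0206,-0.5],[0.0095,-0.0338,0,0,0,-0.0206,-0.5],[0.0095,-0.0338,0,0,0,-0.0206,-0.5],[0.0095,-0.0338,0,0,0,-0.0206,-0.5],[0.0093,-0.0338,0,0,0,-0.0206,-0.5],[0,0,0,0,0,0,-0.5],[0,0,0,0,0,0,-0.5]],
])

```text
clock: 25.7
eef_pos: [565.6, -257.4, 218.7]
tcp_rot: [-3.141, 0.001, -0.137]
contact_force: [0.0, 0.0, -0.3]
opening: 0.402
grasp_force: 60.4
```

Run:
```python
from rig import *
from h import *
print(carrier(cv2.imread("pics/top6.png")))
f=grab_frame("side")["img"][:,:,::-1].copy();cv2.imwrite("pics/side7.png",f)
f0=cv2.imread("pics/side6.png")
# front corner region of the carrier in the side view, compare with expected
g=np.abs(f.astype(int)-f0).mean(2);print(g[205:226,315:345].mean(),g[175:205,285:300].mean(),g[165:190,360:372].mean())
```

```text
(((529.592529296875, -250.2915802001953), (204.27757263183594, 153.7167510986328), 81.8079833984375), array([ 313,  184,   73,   60, 3272], dtype=int32))
1.548148148148148 42.93925925925925 3.6055555555555556
```

send_rows([
  [[0.0003,0,-0.03,0,0,0,-0.5],[0,0,-0.02,0,0,0,-0.5],[0,0,-0.008,0,0,0,-0.5],[0,0,-0.004,0,0,0,-0.5],[0,0,-0.002,0,0,0,-0.5],[0,0,-0.002,0,0,0,-0.5],[0,0,-0.002,0,0,0,-0.5],[0,0,-0.002,0,0,0,-0.5],[0,0,0,0,0,0,-0.5]],
])

```text
clock: 26.65
eef_pos: [566.5, -257.1, 148.8]
tcp_rot: [-3.142, -0.0, -0.136]
contact_force: [-0.7, -0.8, -0.9]
opening: 0.4
grasp_force: 60.4
```

send_rows([
  [[0,0,-0.006,0,0,0,-0.5],[0,0,-0.006,0,0,0,-0.5],[0,0,-0.006,0,0,0,-0.5],[0,0,-0.006,0,0,0,-0.5],[0,0,-0.006,0,0,0,-0.5],[0,0,-0.004,0,0,0,-0.5],[0,0,0,0,0,0,-0.5],[0,0,0,0,0,0,-0.5]],
])

```text
clock: 27.45
eef_pos: [566.7, -257.2, 114.8]
tcp_rot: [3.141, -0.0, -0.136]
contact_force: [0.5, -0.7, -1.1]
opening: 0.401
grasp_force: 60.5
```

send_rows([
  [[0,0,-0.0007,0,0,0,-0.5],[0,0,0,0,0,0,0.35],[0,0,0,0,0,0,0.35],[0,0,0,0,0,0,0.35],[0,0,0.03,0,0,0,0.35],[0,0,0.04,0,0,0,0.35],[0,0,0.045,0,0,0,0.35],[0,0,0.03,0,0,0,0.35],[-0.0054,0.0385,0,0,0,0.0177,0.35],[-0.0054,0.0385,0,0,0,0.0177,0.35]],
])

```text
clock: 28.45
eef_pos: [556.0, -180.1, 260.3]
tcp_rot: [3.141, -0.002, -0.102]
contact_force: [0.6, 0.8, -0.2]
opening: 0.674
grasp_force: 0.0
```

send_rows([
  [[-0.0054,0.0385,0,0,0,0.0177,0.35],[-0.0054,0.0385,0,0,0,0.0177,0.35],[-0.0054,0.0385,0,0,0,0.0177,0.35],[-0.0054,0.0385,0,0,0,0.0177,0.35],[-0.0054,0.0385,0,0,0,0.0177,0.35],[-0.0054,0.0385,0,0,0,0.0177,0.35],[-0.0054,0.0385,0,0,0,0.0177,0.35],[-0.0054,0.0385,0,0,0,0.0177,0.35],[0,0,0,0,0,0,0.35],[0,0,0,0,0,0,0.35]],
])

```text
clock: 29.45
eef_pos: [512.2, 128.5, 259.0]
tcp_rot: [3.141, 0.0, 0.043]
contact_force: [-0.3, -0.3, 0.5]
opening: 0.679
grasp_force: 0.0
```

Run:
```python
from rig import *
from h import *
f=grab_frame("side")["img"][:,:,::-1];t=grab_frame("top")["img"][:,:,::-1]
a=cv2.resize(t[155:285,140:400],(800,400));cv2.imwrite("pics/top8.png",t);cv2.imwrite("pics/side8.png",f)
b=cv2.resize(f[130:370,165:385],(480,524));a=cv2.resize(t[165:265,300:400],(320,320))
cv2.imwrite("pics/c8.png",np.hstack([np.pad(a,((0,204),(0,0),(0,0))),b]));print(carrier(t))
```

```text
(((533.3286743164062, -250.85752868652344), (202.8533172607422, 144.95343017578125), 82.22494506835938), array([ 314,  185,   72,   55, 2572], dtype=int32))
```

View pics/c8.png

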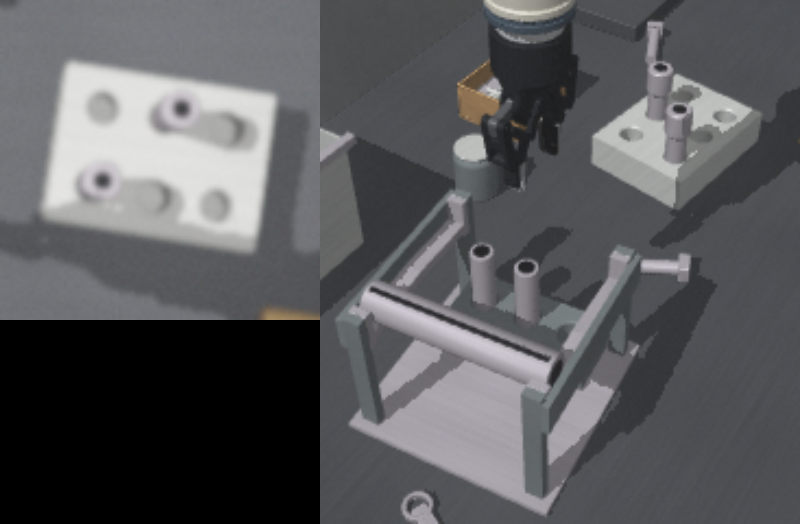

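send_rows([
  [[-0.005,0.0386,0,0,0,0.017,0.35],[-0.005,0.0386,0,0,0,0.017,0.35],[-0.005,0.0386,0,0,0,0.017,0.35],[-0.005,0.0386,0,0,0,0.017,0.35],[0,0,0,0,0,0,0.35],[0,0,-0.03,0,0,0,0.35],[0,0,-0.03,0,0,0,0.35],[0,0,-0.02,0,0,0,0.35],[0,0,-0.016,0,0,0,0.35],[0,0,-0.015,0,0,0,0.35]],
])

```text
clock: 30.55
eef_pos: [492.9, 280.3, 147.1]
tcp_rot: [3.141, 0.001, 0.107]
contact_force: [-0.5, 0.5, -0.4]
opening: 0.681
grasp_force: 0.0
```

send_rows([
  [[0.0011,-0.00994,0,0,0,0,0.35],[0.0011,-0.00994,0,0,0,0,0.35],[0.0011,-0.00994,0,0,0,0,0.35],[0.0011,-0.00994,0,0,0,0,0.35],[0.0011,-0.00994,0,0,0,0,0.35],[0.0011,-0.00994,0,0,0,0,0.35],[0.0011,-0.00994,0,0,0,0,0.35],[0.0008,-0.007,0,0,0,0,0.35],[0.0008,-0.007,0,0,0,0,0.35],[0.0008,-0.007,0,0,0,0,0.35]],
])

```text
clock: 31.55
eef_pos: [502.3, 190.7, 147.7]
tcp_rot: [3.141, 0.001, 0.109]
contact_force: [0.2, -0.2, 0.9]
opening: 0.675
grasp_force: 0.0
```

send_rows([
  [[0.0008,-0.007,0,0,0,0,0.35],[0.0008,-0.007,0,0,0,0,0.35],[0.0008,-0.007,0,0,0,0,0.35],[0.0006,-0.005,0,0,0,0,0.35],[0.0005,-0.004,0,0,0,0,0.35],[0.0005,-0.004,0,0,0,0,0.35],[0,-0.002,0,0,0,0,0.35],[0,0,0,0,0,0,0.35],[0,0,0,0,0,0,0.35],[0,0,0,0,0,0,0.35]],
])

```text
clock: 32.55
eef_pos: [506.6, 155.9, 148.1]
tcp_rot: [-3.142, -0.0, 0.109]
contact_force: [-0.1, -0.1, 0.4]
opening: 0.674
grasp_force: 0.0
```

send_rows([
  [[0,-0.001,0,0,0,0,0.35],[0,0,0.02,0,0,0,0.35],[0,0,0.04,0,0,0,0.35],[0,0,0.045,0,0,0,0.35],[0,-0.04,0.03,0,0,0,0.35],[0,-0.04,0,0,0,0,0.35],[0,-0.04,0,0,0,0,0.35],[0,-0.04,0,0,0,0,0.35],[0,-0.04,0,0,0,0,0.35],[0,0,0,0,0,0,0.35]],
])

```text
clock: 33.55
eef_pos: [506.4, -49.0, 283.2]
tcp_rot: [3.14, -0.0, 0.106]
contact_force: [-1.5, 0.7, 0.4]
opening: 0.677
grasp_force: 0.0
```

Run:
```python
from rig import *
from h import *
f=grab_frame("side")["img"][:,:,::-1];t=grab_frame("top")["img"][:,:,::-1]
b=cv2.resize(f[130:370,165:385],(480,524));a=cv2.resize(t[165:270,140:240],(320,336))
cv2.imwrite("pics/c9.png",np.hstack([np.pad(a,((0,188),(0,0),(0,0))),b]));print(carrier(t))
```

```text
(((466.13958740234375, -208.92608642578125), (329.16839599609375, 305.2053527832031), 1.1070492267608643), array([ 285,  180,  101,  110, 5181], dtype=int32))
```

View pics/c9.png

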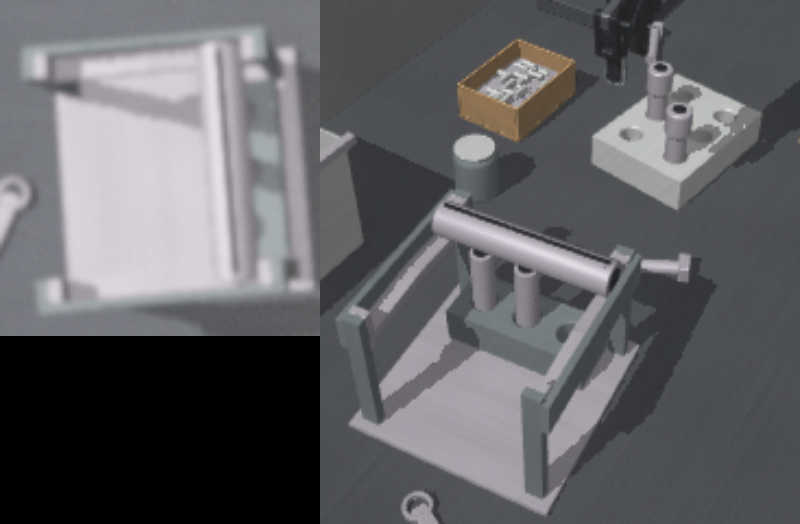

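The last picture shows the bar back over the row of holes. Two plain sleeves stand in the rack and two headed sleeves stand in the carrier, which has not moved.

```bash
python3 -c "
from rig import *
print(sign_off())"
```

```text
the job is handed in; nothing more can be done
None
```

The batch is changed and handed in: both headed sleeves are in the carrier, both plain sleeves are in the wash rack, and the bar was rolled to its parked place first and back over the holes last.

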